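# Sweep the grease stand and bring the nipple tin out by its handle

### The job

Pick up the scraper block by its red handle, sweep all four mud-brick chips off the blue tile into the trough of the stand with it, and stand the scraper upright on the table again. Then reach in under the rack, lift the grease nipple tin by its handle straight off the table without dragging it, bring it out and set it down gently, upright, in the middle of the swept tile. Keep the fingers off the chips, do not bump the rack and leave everything else where it is.

Things in the scene. Friction and masses are not known exactly. Their poses are not given: they have to be found in the camera images.
- stand: fixed stand in the middle or on the left: blue glazed tile, 150 mm along x and 180 mm along y, top face 45 mm above the table; on its +x side (away from the robot) an open dark steel trough as long as the tile, inside from 75 to 143 mm along x, floor 4 mm and walls 43 mm above the table. Origin on the table below the middle of the blue tile; x points from tile to trough
- chip1: terracotta-brown mud-brick chip, about 24 x 24 x 18 mm, lying loose on the blue tile; origin at its centre
- chip2: terracotta-brown mud-brick chip, about 24 x 24 x 18 mm, lying loose on the blue tile; origin at its centre
- chip3: terracotta-brown mud-brick chip, about 24 x 24 x 18 mm, lying loose on the blue tile; origin at its centre
- chip4: terracotta-brown mud-brick chip, about 24 x 24 x 18 mm, lying loose on the blue tile; origin at its centre
- scraper: loose scraper block standing on the table in the middle or on the left, beside the stand: pale wood with black rubber foot, 24 mm thick along x, 150 mm wide along y (wider than the chips' spread), 45 mm high, a red arch handle on top; about 0.23 kg; front and back alike. Origin in the middle of its underside, z up
- scraper_handle: red grip bar of the scraper, 14 mm thick along its x, 100 mm long along its y, 12 mm high; origin in the middle of the bar, 95 mm above the scraper's underside; the gap between bar and block is 44 mm high
- rack: fixed rack on the robot's right: dark wooden board, 180 mm along y, 85 mm deep along x, underside 245 mm above the table, on two steel posts at its rear corners (x 74, y +-80 mm); a black hedge trimmer handle lies on it, top at 295 mm. Origin on the table below the middle of the board's open front edge, which faces left, to the stand; x points in under the board, to the right
- tin: closed chrome grease nipple tin with red band, 98 mm across, 62 mm high (too wide to grip), on the table, its middle 12 to 25 mm in from the rack's front edge; about 0.45 kg, balanced below its handle. Origin in the middle of its underside, z up. The board leaves no room for an upright gripper: come from the rack's open front, the tool leaning 30 to 40 degrees, its body out from under the board
- tin_handle: black grip bar of the tin's arch handle, 66 mm long along its x (which points in under the board, within 0.2 rad of the rack's x), 14 mm thick along its y, 18 mm high; origin in the middle of the bar, 104 mm above the tin's underside; 33 mm of free height below the bar between two 6 mm legs at its ends
- padlock: silver padlock lying flat, about 90 x 60 x 22 mm, between robot and work; bystander; origin under its body
- nut: long six-sided steel coupling nut standing on end, 52 mm across and 70 mm high, between robot and work; bystander; origin in the middle of its underside
- reflector: orange safety reflector disc with black rim lying flat, 76 mm across and 18 mm high, between robot and work; bystander; origin in the middle of its underside
Mind the look-alikes: they are no part of the job. Leave any green look-alike of the tin alone. Of the things that look like the scraper, take the one that is farthest to the robot's right at the start.

How it is judged:
By the outcome, as a careful person would: the job done as asked, in the order asked, and still so for the second after the job is handed in, with the robot touching nothing.
It also fails if it takes over 67 s, if anything falls off the work surface, if the arm or the gripper's body presses on something with over 40 N, if the wrist force passes 120 N, or if a joint passes its speed limit or range.

### The arm

A 6-joint arm with a two-finger parallel gripper is mounted at the origin on the work surface. World frame = base frame: x ahead of the robot, y to its left, z up, the work surface at z = 0. Lengths are in m, angles in rad, forces in N, time in s.
With the tool pointing down it reaches from about 0.375 to 0.9 m from the base axis. Payload 3.1 kg.
Tool frame: the origin (TCP) lies between the finger pads; the fingertips stand 22 mm ahead of it and the grasp point (between the pads) lies 3 mm ahead of it; z points along the fingers, y is the direction in which the jaws open and shut (so a half turn about z gives the same grasp; the last joint's range is limited). The gripper opens to 87 mm and grips with 3 to 60 N. Pads are 19 mm wide; open, the fingers measure 117 mm over their backs; the gripper's body (75 mm by 190 mm) begins 51 mm behind the grasp point.
Start: joints at [0.994, 0.527, 1.433, -0, 1.181, -0.178], TCP at [0.243, 0.576, 0.245] pointing down, gripper open.
Joint ranges: [-3.08, 3.08], [-0.75, 2.2], [0.22, 2.44], [-1.43, 4.57], [0, 2.65], [-2.85, 2.85]. Speed limits (rad/s): [2.79, 2.79, 3.14, 3.14, 3.14, 3.14].

### API

Orientations are given as a unit quaternion [x, y, z, w].
In Python, from rig import get_obs, camera, get_calibration, hand_in, search_frame gives the robot as it stands.
- The arm moves only by the shell command python3 -m jog 'ROWS' [FORCE]. ROWS is JSON, a list of rows, each an object with "grip": the closure in counts, from 0 (fully open) to 255 (shut); "travel": the shift along the world's x, y, z in cm, a list of three; "twist": the turn about the world's z in degrees. A call has 1 to 8 rows; each row shifts and turns the commanded pose from where the row before left it; what a row does not reach is not made up. A row lasts 1/10 s, in which the tool goes at most 50 mm and 8.59 degrees, less where a joint would pass 70% of its speed; a pose out of reach is approached as far as the arm can. A call is refused whole if a number of a shift passes 5 or a number of a turn 8.59, either way. A call with a gripper value outside its range is refused whole. The fingers move at their own pace and stop on an object; FORCE is the grip in N (left out, the last holds). Time passes only in rows, so rows that do not move let the fingers close. It gives the time, the measured TCP pose, the force and the opening at its end, in the units of the state.
- get_obs(): the state, without advancing time (a new reading comes with each control period).
- camera(name): name is "scene" or "top" or "wrist"; returns the picture (480x640x3 uint8, red, green, blue); there is no depth.
- get_calibration(name): a dict with "fx", "fy", "cx", "cy" (pixels), "k1" (the pictures are not rectified: a ray, as slopes to the right and down, at radius r is drawn at 1 + k1 r^2 times it, then the intrinsics apply), "R" (3x3) and "t" (3): a world point X has camera coordinates R X + t; the wrist camera has in their place "T_tool_cam" (4x4, takes a point from camera to tool coordinates, whose origin is the TCP and whose axes are the flange's). Camera axes: x right, y down, z forward; pixel columns grow to the right and rows downward; lengths in m; the calibration is good to about 2 mm. A picture is of the moment at which its call begins: read the wrist's pose just before it. get_calibration takes no time and is no camera call.
- hand_in(): hands the job in, once; it reports no verdict.
Trained networks look in the newest picture that a camera, given by its name, has taken for a name from the list of things; names that differ only in an ending like _2 or _b are one class to them, and where a whole thing is asked for, a point or a joint stands for the part that bears it (a point fixed in the world has none). Each returns a list of dicts, best first, with "p" (0 to 1); they miss things now and then, are a little off and sometimes report something else, mostly with a low value. They report only what shows in the picture. A call takes as long as a camera call. They do not tell look-alikes from the thing itself.
- search_frame(target, camera): "at" ([x, y, z] in m, in world coordinates, good to about 4 mm: the middle of the surface that is visible of it).
The state is a dict: "time": time; "q": joint angles; "joint_velocities": joint speeds; "joint_torque": joint torques, N m; "position": TCP position; "tool_rot": TCP orientation; "ft_force": force on the tool from outside, world axes, zero at the start; "moment": the same for the moment, N m; "grip_width": finger opening in m.
Only numpy, scipy, OpenCV 4.12 (cv2) and the standard library are available. Lean on these libraries where they do the work, as an engineer would, in place of code of your own. Each camera call takes 0.05 s, during which the arm holds its last target. There are 200 camera calls.

## Working session

There is one attempt and no reset: what is moved stays moved. The work goes in short steps, Python scripts to look and compute and a shell command to move; the robot and the scene stay as the last step left them, time stands still between calls to the robot, and variables do not carry over. Pictures are saved under pics/ and viewed, about 8 in all and at most 12, crops included, and the job is handed in when it is done.

```bash
ls; mkdir -p pics
cat > h.py <<'E'
import numpy as np,cv2
from rig import *
def snap(n,f=None):
    im=camera(n)
    if f: cv2.imwrite('pics/'+f,cv2.cvtColor(im,cv2.COLOR_RGB2BGR))
    return im
def find(t,c,n=4):
    for d in search_frame(t,c)[:n]: print(t,c,np.round(d['at'],3),round(d['p'],2))
E
python3 - <<'E'
from h import *
o=get_obs(); print({k:np.round(v,3).tolist() for k,v in o.items()})
snap('scene','s0.png');snap('top','t0.png')
for c in ('top','scene'):
    k=get_calibration(c);print(c,{a:np.round(b,3).tolist() for a,b in k.items()})
print(get_calibration('wrist'))
for t in ['stand','chip1','scraper','scraper_handle','rack','tin','tin_handle','padlock','nut','reflector']:
    find(t,'top')
for t in ['scraper_handle','tin','tin_handle','rack']: find(t,'scene')
E
```

```text
pics
{'time': 0.0, 'q': [0.993, 0.528, 1.434, -0.0, 1.181, -0.179], 'joint_velocities': [0.001, 0.002, -0.0, 0.003, 0.001, -0.0], 'joint_torque': [0.001, -44.004, -17.659, 0.063, 0.058, -0.0], 'position': [0.242, 0.575, 0.244], 'tool_rot': [0.198, 0.98, -0.001, -0.0], 'ft_force': [0.286, -0.445, -0.207], 'moment': [0.033, -0.049, -0.029], 'grip_width': 0.087}
top {'fx': 563.764, 'fy': 563.764, 'cx': 324.029, 'cy': 248.33, 'k1': -0.022, 'R': [[0.02, -1.0, -0.004], [-0.976, -0.019, -0.215], [0.215, 0.008, -0.977]], 't': [-0.023, 0.576, 1.196]}
scene {'fx': 613.12, 'fy': 613.12, 'cx': 318.694, 'cy': 238.199, 'k1': 0.045, 'R': [[-0.288, 0.958, -0.019], [0.696, 0.196, -0.691], [-0.658, -0.212, -0.723]], 't': [0.187, -0.295, 1.914]}
{'fx': 367.9744503434154, 'fy': 367.9744503434154, 'cx': 325.074206476775, 'cy': 236.01820781431624, 'k1': -0.07391031485842134, 'T_tool_cam': array([[ 8.21295436e-04, -9.66385112e-01, -2.57097532e-01,
         7.12422169e-02],
       [ 9.99999522e-01,  6.57225467e-04,  7.24091498e-04,
         9.92402554e-04],
       [-5.30780198e-04, -2.57098003e-01,  9.66385
[... 526 characters left out ...]
 0.56
tin_handle top [ 0.654 -0.45   0.107] 0.81
tin_handle top [0.536 0.037 0.048] 0.6
padlock top [ 0.402 -0.327  0.022] 0.55
nut top [ 0.386 -0.182  0.071] 0.76
reflector top [0.377 0.158 0.016] 0.72
reflector top [0.536 0.043 0.104] 0.64
scraper_handle scene [0.37  0.397 0.09 ] 0.64
scraper_handle scene [0.544 0.043 0.095] 0.61
tin scene [ 0.684 -0.44   0.063] 0.91
tin scene [ 0.76  -0.249  0.063] 0.79
tin scene [ 0.584 -0.268  0.063] 0.6
tin scene [0.543 0.046 0.097] 0.32
tin_handle scene [ 0.567 -0.276  0.111] 0.82
tin_handle scene [ 0.761 -0.261  0.111] 0.64
tin_handle scene [ 0.667 -0.456  0.105] 0.62
tin_handle scene [ 0.598 -0.299  0.258] 0.38
rack scene [ 0.596 -0.298  0.258] 0.75
```

```bash
python3 -m jog --help 2>&1 | head -30
```

```text
invalid input: not JSON, or not a number
```

View pics/t0.png

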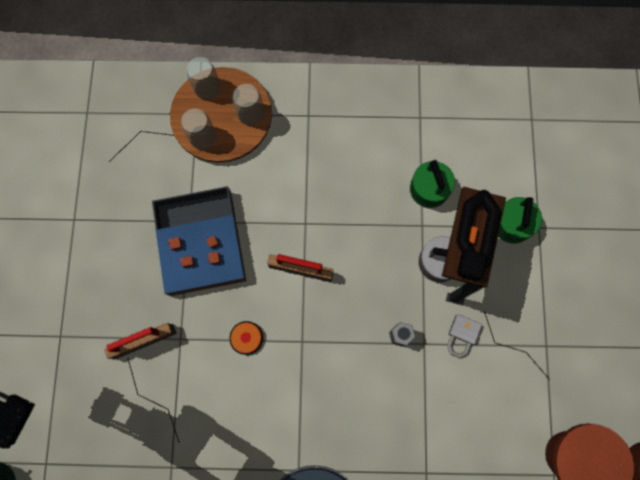

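View pics/s0.png

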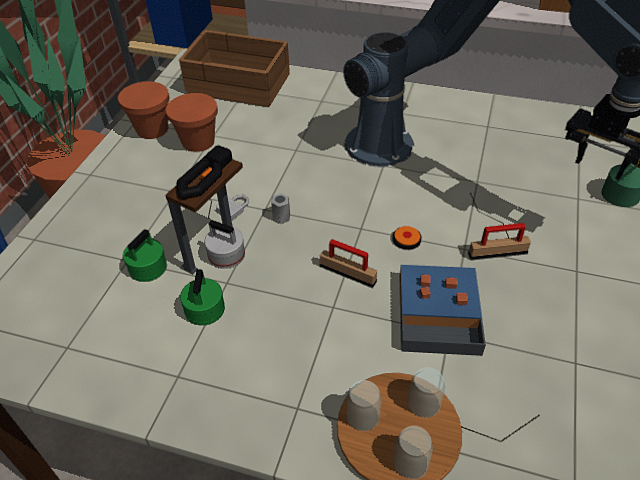

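The top picture shows the stand near (200,245), the right-hand scraper at (300,267), the chrome tin at (438,258) half under the rack, with two green look-alikes beside it. The scene view shows the same layout. The rows only document a twist about z, so before relying on it I'll test how the twist field can produce a lean.

```bash
python3 -m jog '[{"grip":0,"travel":[0,0,0],"twist":[0,0,0]}]'; python3 -m jog '[{"grip":0,"travel":[5,-5,0],"twist":0}]'
```

```text
time: 0.9
position: [0.2752, 0.5437, 0.2447]
tool_rot: [0.195, 0.981, 0.002, -0.001]
ft_force: [1.0, -0.7, 0.5]
grip_width: 0.0869schema error: expected a number
```

```bash
cat >> h.py <<'E'
def ray(cam,uv,z,obs=None):
    k=get_calibration(cam); K=np.array([[k['fx'],0,k['cx']],[0,k['fy'],k['cy']],[0,0,1]])
    p=cv2.undistortPoints(np.float64(uv).reshape(-1,1,2),K,np.array([k['k1'],0,0,0.])).reshape(-1,2)
    d=np.c_[p,np.ones(len(p))]
    if cam=='wrist':
        from scipy.spatial.transform import Rotation as Ro
        T=k['T_tool_cam'];R=Ro.from_quat(obs['tool_rot']).as_matrix()
        d=d@(R@T[:3,:3]).T; C=R@T[:3,3]+obs['position']
    else: C=-k['R'].T@k['t']; d=d@k['R']
    return C+d*((z-C[2])/d[:,2])[:,None]
def yaw(o):
    from scipy.spatial.transform import Rotation as Ro
    y=Ro.from_quat(o['tool_rot']).as_matrix()[:,1]; return np.degrees(np.arctan2(y[1],y[0]))
def rect(cam,mask,z,obs=None,n=1):
    c,_=cv2.findContours(mask.astype(np.uint8),cv2.RETR_EXTERNAL,cv2.CHAIN_APPROX_NONE)
    out=[]
    for q in sorted(c,key=cv2.contourArea,reverse=True)[:n]:
        w=ray(cam,q.reshape(-1,2),z,obs)[:,:2]
        out.append(cv2.minAreaRect((w*1000).astype(np.float32)))
    return out
def hsv(im): return cv2.split(cv2.cvtColor(im,cv2.COLOR_RGB2HSV).astype(np.int16)) if 0 else cv2.split(cv2.cvtColor(im,cv2.COLOR_RGB2HSV))
def masks(im):
    h,s,v=hsv(im)
    return {'blue':(h>100)&(h<125)&(s>120)&(v>50),'red':((h<5)|(h>174))&(s>190)&(v>90),'terra':(h>=2)&(h<14)&(s>110)&(s<190)&(v>90)}
E
python3 - <<'E'
from h import *
im=cv2.cvtColor(cv2.imread('pics/t0.png'),cv2.COLOR_BGR2RGB)
m=masks(im)
b=m['blue'].copy(); b[:150]=0;b[320:]=0; b[:,260:]=0
print('tile',rect('top',b,.045))
r=m['red'].copy(); print('red',rect('top',r,.101,n=4))
w=np.zeros_like(b);w[235:270,165:225]=1
print('chips',[np.round(x[0]) for x in rect('top',w&~b&(im[...,0]>120),.063,n=5)])
E
```

```text
tile [((564.1327514648438, 270.763916015625), (150.7926483154297, 177.54913330078125), 12.237442970275879)]
red [((537.4419555664062, 42.17735290527344), (95.89088439941406, 11.148056030273438), 77.89675903320312), ((365.6398620605469, 393.26983642578125), (10.85837173461914, 95.20244598388672), 23.7537899017334), ((375.119384765625, 149.67662048339844), (16.60100746154785, 16.953624725341797), 1.193558931350708)]
chips [array([584., 325.]), array([552., 235.]), array([543., 296.]), array([589., 241.])]
```

```bash
python3 -m jog '[{"grip":0,"travel":[2.2,-4.2,0],"twist":-8},{"grip":0,"travel":[2.2,-4.2,0],"twist":-8},{"grip":0,"travel":[2.2,-4.2,0],"twist":-8},{"grip":0,"travel":[2.2,-4.2,0],"twist":-8},{"grip":0,"travel":[2.2,-4.2,0],"twist":-8},{"grip":0,"travel":[2.2,-4.2,0],"twist":-8},{"grip":0,"travel":[2.2,-4.2,0],"twist":-8},{"grip":0,"travel":[2.2,-4.2,0],"twist":-8}]' 
python3 -m jog '[{"grip":0,"travel":[2.2,-4.2,0],"twist":-8},{"grip":0,"travel":[2.2,-4.2,0],"twist":-8},{"grip":0,"travel":[0,0,0],"twist":0},{"grip":0,"travel":[0,0,0],"twist":0}]'; python3 -c "
from h import *
o=get_obs();print(yaw(o),o['q']);im=snap('wrist','w1.png');print(rect('wrist',masks(im)['red'],.101,o,3))"
```

```text
time: 1.7
position: [0.4548, 0.2029, 0.2449]
tool_rot: [0.689, 0.724, 0.0, 0.0]
ft_force: [1.8, 0.6, -0.3]
grip_width: 0.0872
time: 2.1
position: [0.4983, 0.1196, 0.2445]
tool_rot: [0.782, 0.623, -0.0, -0.0]
ft_force: [0.4, 0.0, -0.3]
grip_width: 0.0871
-12.969611732213636 [1.69726542e-02 3.76991670e-01 1.71133745e+00 5.20279348e-04
 1.05364669e+00 2.43077850e-01]
[((544.51611328125, 77.90022277832031), (62.22490310668945, 17.793895721435547), 84.97557067871094), ((409.1758728027344, 169.59178161621094), (18.237545013427734, 17.483238220214844), 72.82861328125), ((530.7613525390625, 6.784004211425781), (15.992669105529785, 9.406063079833984), 77.02130889892578)]
```

```bash
python3 -m jog '[{"grip":0,"travel":[2,-4,0],"twist":0.9},{"grip":0,"travel":[1.9,-3.8,0],"twist":0},{"grip":0,"travel":[0,0,-4],"twist":0},{"grip":0,"travel":[0,0,0],"twist":0}]'; python3 -c "
from h import *
o=get_obs();print(yaw(o));im=snap('wrist','w1.png');print(rect('wrist',masks(im)['red'],.101,o,3))"
```

```text
time: 2.55
position: [0.5335, 0.0438, 0.201]
tool_rot: [0.776, 0.63, -0.003, -0.004]
ft_force: [-2.2, 0.5, -0.4]
grip_width: 0.0869
-11.878455097850335
[((540.2366333007812, 50.039710998535156), (95.80699157714844, 13.146017074584961), 78.20332336425781), ((422.4757995605469, 151.11366271972656), (16.991024017333984, 17.70020866394043), 76.850341796875)]
```

View pics/w1.png

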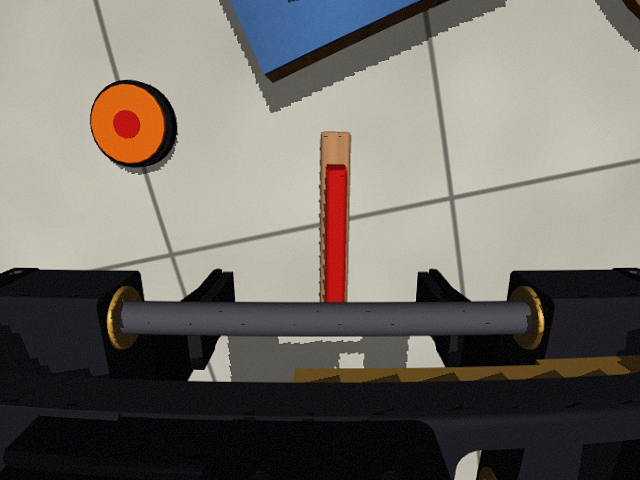

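The wrist view shows the red bar at column 336, midway between the fingers (about 225 and 430) and aligned with them. I'll descend and grip.

```bash
python3 -m jog '[{"grip":0,"travel":[0.4,0,-4],"twist":0},{"grip":0,"travel":[0,0,-4],"twist":0},{"grip":0,"travel":[0,0,-2.4],"twist":0},{"grip":0,"travel":[0,0,0],"twist":0},{"grip":200,"travel":[0,0,0],"twist":0},{"grip":255,"travel":[0,0,0],"twist":0},{"grip":255,"travel":[0,0,0],"twist":0},{"grip":255,"travel":[0,0,0],"twist":0}]' 40; python3 -m jog '[{"grip":255,"travel":[0,0,0],"twist":0},{"grip":255,"travel":[0,0,0],"twist":0},{"grip":255,"travel":[0,0,1.5],"twist":0},{"grip":255,"travel":[0,0,0],"twist":0}]'
```

```text
time: 3.4
position: [0.5418, 0.0426, 0.102]
tool_rot: [0.777, 0.63, 0.001, 0.001]
ft_force: [0.8, -0.3, -0.3]
grip_width: 0.0628
time: 3.8
position: [0.5421, 0.0424, 0.1167]
tool_rot: [0.777, 0.63, 0.001, 0.001]
ft_force: [1.3, 0.8, -0.0]
grip_width: 0.0309
```

```bash
python3 -m jog '[{"grip":160,"travel":[0,0,-1.8],"twist":0},{"grip":255,"travel":[0,0,0],"twist":0},{"grip":255,"travel":[0,0,0],"twist":0},{"grip":255,"travel":[0,0,0],"twist":0},{"grip":255,"travel":[0,0,0],"twist":0},{"grip":255,"travel":[0,0,0],"twist":0}]' 40
```

```text
time: 4.4
position: [0.541, 0.0426, 0.0977]
tool_rot: [0.777, 0.63, 0.0, 0.0]
ft_force: [-0.3, 0.3, -0.0]
grip_width: 0.0134
```

```bash
python3 -m jog '[{"grip":255,"travel":[0,0,2],"twist":0},{"grip":255,"travel":[0,0,4],"twist":0},{"grip":255,"travel":[0,0,4],"twist":0},{"grip":255,"travel":[0,0,2],"twist":0},{"grip":255,"travel":[-0.3,2,0],"twist":2},{"grip":255,"travel":[-0.6,4,0],"twist":4.5},{"grip":255,"travel":[-0.6,4,0],"twist":4.5},{"grip":255,"travel":[-0.6,4,0],"twist":4.5}]' 45; python3 -m jog '[{"grip":255,"travel":[-0.6,4,0],"twist":4.5},{"grip":255,"travel":[-0.5,3,0],"twist":3},{"grip":255,"travel":[-0.1,1.1,0],"twist":1.2},{"grip":255,"travel":[0,0,-3],"twist":0},{"grip":255,"travel":[0,0,0],"twist":0},{"grip":255,"travel":[0,0,0],"twist":0}]'; python3 -c "
from h import *
o=get_obs();print(yaw(o));im=snap('wrist','w2.png');snap('top','t2.png')"
```

```text
time: 5.2
position: [0.5192, 0.1837, 0.2175]
tool_rot: [0.684, 0.729, -0.0, -0.0]
ft_force: [0.3, 1.0, -2.7]
grip_width: 0.0134
time: 5.8
position: [0.5074, 0.2627, 0.187]
tool_rot: [0.628, 0.778, -0.001, -0.001]
ft_force: [0.2, 0.2, -2.0]
grip_width: 0.0138
12.20579019792821
```

View pics/w2.png

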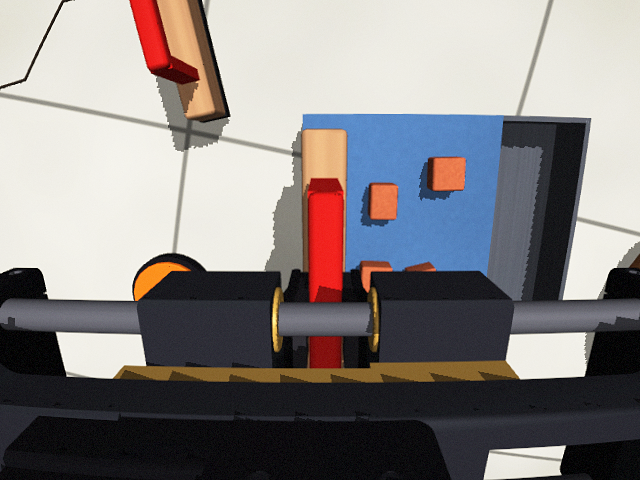

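The wrist view shows the block on the left strip of the tile (columns 302–346), parallel to it. All the chips are ahead of it, the nearest edge near column 362, and nothing lies under the block. I'll lower and sweep.

```bash
python3 -m jog '[{"grip":255,"travel":[0,0,-2.5],"twist":0},{"grip":255,"travel":[0,0,-1.3],"twist":0},{"grip":255,"travel":[0,0,-0.3],"twist":0},{"grip":255,"travel":[0,0,0],"twist":0}]' 55;  python3 -m jog '[{"grip":255,"travel":[0.5,0.11,0],"twist":0},{"grip":255,"travel":[0.98,0.21,0],"twist":0},{"grip":255,"travel":[0.98,0.21,0],"twist":0},{"grip":255,"travel":[0.98,0.21,0],"twist":0},{"grip":255,"travel":[0.98,0.21,0],"twist":0}]'
```

```text
time: 6.3
position: [0.508, 0.2633, 0.1464]
tool_rot: [0.628, 0.778, -0.0, -0.0]
ft_force: [0.3, -0.3, -2.4]
grip_width: 0.013
time: 6.8
position: [0.5533, 0.2733, 0.1467]
tool_rot: [0.628, 0.779, 0.0, 0.0]
ft_force: [-1.0, 0.4, -1.3]
grip_width: 0.0133
```

```bash
python3 -m jog '[{"grip":255,"travel":[0.98,0.21,0],"twist":0},{"grip":255,"travel":[0.98,0.21,0],"twist":0},{"grip":255,"travel":[0.98,0.21,0],"twist":0},{"grip":255,"travel":[0.98,0.21,0],"twist":0},{"grip":255,"travel":[0.98,0.21,0],"twist":0},{"grip":255,"travel":[0.98,0.21,0],"twist":0},{"grip":255,"travel":[0.98,0.21,0],"twist":0},{"grip":255,"travel":[0.98,0.21,0],"twist":0}]';  python3 -m jog '[{"grip":255,"travel":[0.98,0.21,0],"twist":0},{"grip":255,"travel":[0.4,0.1,0],"twist":0},{"grip":255,"travel":[0,0,0],"twist":0},{"grip":255,"travel":[0,0,0],"twist":0},{"grip":255,"travel":[-0.5,-0.1,0],"twist":0},{"grip":255,"travel":[-0.5,-0.1,0],"twist":0}]';python3 -c "
from h import *
snap('wrist','w3.png')"
```

```text
time: 7.6
position: [0.6316, 0.2901, 0.1465]
tool_rot: [0.628, 0.779, 0.0, 0.0]
ft_force: [0.1, 0.4, -2.0]
grip_width: 0.0136
time: 8.2
position: [0.6334, 0.2908, 0.1465]
tool_rot: [0.628, 0.779, -0.0, -0.0]
ft_force: [0.9, 0.2, -3.0]
grip_width: 0.0135
```

View pics/w3.png

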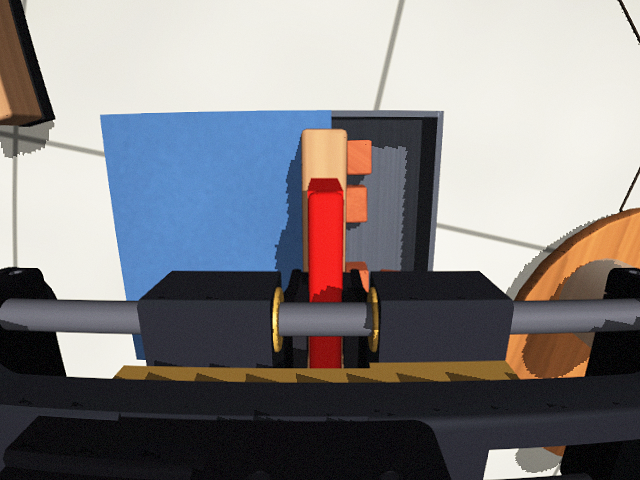

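The chips seem to be in the trough, at columns 345–372 against the block's face, with the tile behind the block clear. I'll lift and return the scraper to its original spot.

```bash
python3 -m jog '[{"grip":255,"travel":[0,0,2],"twist":0},{"grip":255,"travel":[0,0,3],"twist":0},{"grip":255,"travel":[0,0,2.5],"twist":0},{"grip":255,"travel":[-0.8,-2.1,0],"twist":-2},{"grip":255,"travel":[-1.5,-4.1,0],"twist":-4},{"grip":255,"travel":[-1.5,-4.1,0],"twist":-4},{"grip":255,"travel":[-1.5,-4.1,0],"twist":-4},{"grip":255,"travel":[-1.5,-4.1,0],"twist":-4}]';  python3 -m jog '[{"grip":255,"travel":[-1.5,-4,0],"twist":-4},{"grip":255,"travel":[-0.9,-2.3,0],"twist":-2},{"grip":255,"travel":[0,0,-4],"twist":0},{"grip":255,"travel":[0,0,-4],"twist":0},{"grip":255,"travel":[0,0,-2],"twist":0},{"grip":255,"travel":[0,0,-1.5],"twist":0},{"grip":255,"travel":[0,0,0],"twist":0}]'
```

```text
time: 9.05
position: [0.565, 0.1048, 0.2219]
tool_rot: [0.742, 0.67, 0.0, 0.0]
ft_force: [0.7, -0.3, -2.6]
grip_width: 0.0139
time: 9.75
position: [0.5406, 0.0432, 0.1049]
tool_rot: [0.776, 0.631, -0.002, -0.002]
ft_force: [0.3, 0.6, -2.4]
grip_width: 0.0134
```

```bash
python3 -m jog '[{"grip":255,"travel":[0,0,-0.4],"twist":0},{"grip":255,"travel":[0,0,-0.25],"twist":0},{"grip":255,"travel":[0,0,-0.1],"twist":0},{"grip":255,"travel":[0,0,0],"twist":0}]' 20;  python3 -m jog '[{"grip":0,"travel":[0,0,0],"twist":0},{"grip":0,"travel":[0,0,0],"twist":0},{"grip":0,"travel":[0,0,0],"twist":0},{"grip":0,"travel":[0,0,0],"twist":0},{"grip":0,"travel":[0,0,0],"twist":0},{"grip":0,"travel":[0,0,0],"twist":0}]'
```

```text
time: 10.15
position: [0.5427, 0.043, 0.0996]
tool_rot: [0.776, 0.631, 0.0, 0.0]
ft_force: [0.5, -0.3, -3.0]
grip_width: 0.014
time: 10.75
position: [0.5425, 0.043, 0.0991]
tool_rot: [0.776, 0.631, 0.0, 0.0]
ft_force: [0.2, -0.7, 0.0]
grip_width: 0.0537
```

```bash
python3 -m jog '[{"grip":0,"travel":[0,0,1.5],"twist":0},{"grip":0,"travel":[0,0,4],"twist":0},{"grip":0,"travel":[0,0,4.5],"twist":0},{"grip":0,"travel":[0,0,4.5],"twist":0},{"grip":0,"travel":[0,0,4.5],"twist":0},{"grip":0,"travel":[2,0,4.5],"twist":8.5},{"grip":0,"travel":[2,0,4],"twist":8.5},{"grip":0,"travel":[4,0,0],"twist":8.5}]';  python3 -m jog '[{"grip":0,"travel":[4,0,0],"twist":8.5},{"grip":0,"travel":[4,0,0],"twist":8.5},{"grip":0,"travel":[4,0,0],"twist":8.5},{"grip":0,"travel":[4,0,0],"twist":8.5},{"grip":0,"travel":[4,0,0],"twist":8.5},{"grip":0,"travel":[0,0,0],"twist":8.5},{"grip":0,"travel":[0,0,0],"twist":8.5},{"grip":0,"travel":[0,0,0],"twist":8.5}]'; python3 -c "
from h import *
o=get_obs();print(yaw(o),o['q'].round(3));snap('top','t3.png')
find('scraper_handle','top');find('chip1','top',6);find('tin','top');find('tin_handle','top')"
```

```text
time: 11.55
position: [0.6243, 0.0432, 0.3825]
tool_rot: [0.615, 0.789, 0.004, 0.006]
ft_force: [1.8, -0.1, 0.6]
grip_width: 0.0869
time: 12.35
position: [0.8227, 0.043, 0.3721]
tool_rot: [0.069, 0.998, 0.0, -0.001]
ft_force: [-0.1, -0.3, 0.0]
grip_width: 0.0867
82.09992936717677 [-0.083  0.774  0.61   0.     1.76  -1.516]
scraper_handle top [0.532 0.016 0.102] 0.72
scraper_handle top [0.528 0.002 0.047] 0.63
tin top [ 0.73  -0.252  0.062] 0.93
tin top [ 0.646 -0.442  0.062] 0.9
tin top [ 0.561 -0.254  0.062] 0.82
tin top [ 0.548 -0.298  0.278] 0.51
tin_handle top [ 0.739 -0.258  0.116] 0.76
tin_handle top [ 0.562 -0.256  0.112] 0.72
tin_handle top [ 0.654 -0.452  0.113] 0.51
```

View pics/t3.png

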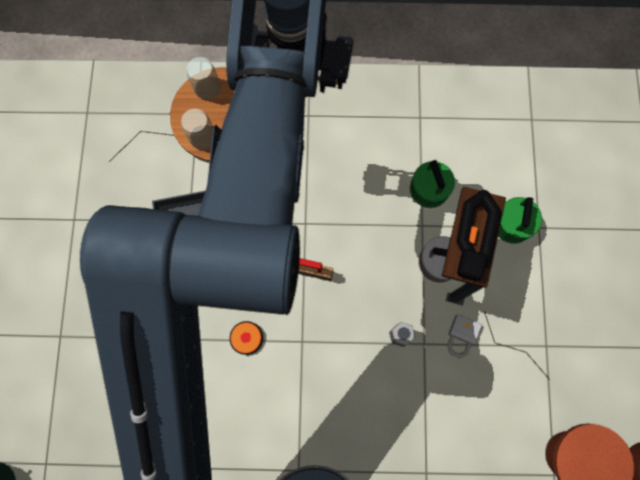

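```bash
python3 -m jog '[{"grip":0,"travel":[4,0,0],"twist":8},{"grip":0,"travel":[4,0,0],"twist":0},{"grip":0,"travel":[4,0,0],"twist":0},{"grip":0,"travel":[4,0,0],"twist":0},{"grip":0,"travel":[4,0,0],"twist":0},{"grip":0,"travel":[4,0,0],"twist":0}]'; python3 -c "
from h import *
o=get_obs();print(o['q'].round(3))"
```

```text
time: 13.2
position: [0.9405, 0.0377, 0.3258]
tool_rot: [0.003, 0.999, 0.002, 0.05]
ft_force: [0.3, -0.0, -0.6]
grip_width: 0.0872
[-0.082  1.013  0.219  0.013  1.81  -1.643]
```

Leaning works: past the reach limit the solver trades orientation for position (about 6° outward now). I'll push further.

```bash
python3 -m jog '[{"grip":0,"travel":[5,0,0],"twist":0},{"grip":0,"travel":[5,0,0],"twist":0},{"grip":0,"travel":[5,0,0],"twist":0},{"grip":0,"travel":[5,0,0],"twist":0}]'; python3 -m jog '[{"grip":0,"travel":[0,0,5],"twist":0},{"grip":0,"travel":[0,0,5],"twist":0},{"grip":0,"travel":[0,0,5],"twist":0},{"grip":0,"travel":[0,0,5],"twist":0}]';python3 -c "
from h import *
o=get_obs();print(o['q'].round(3))"
```

```text
time: 13.6
position: [0.9927, 0.0325, 0.2778]
tool_rot: [0.003, 0.994, 0.005, 0.111]
ft_force: [0.0, 0.6, 0.1]
grip_width: 0.0868
time: 14.0
position: [0.9352, 0.0307, 0.4552]
tool_rot: [0.003, 0.991, 0.005, 0.135]
ft_force: [-1.0, 0.1, 1.3]
grip_width: 0.087
[-0.097  0.877  0.218  0.037  1.777 -1.649]
```

```bash
python3 -m jog '[{"grip":0,"travel":[5,0,0],"twist":0},{"grip":0,"travel":[5,0,0],"twist":0},{"grip":0,"travel":[5,0,0],"twist":0},{"grip":0,"travel":[5,0,0],"twist":0},{"grip":0,"travel":[5,0,0],"twist":0},{"grip":0,"travel":[5,0,0],"twist":0},{"grip":0,"travel":[5,0,0],"twist":0},{"grip":0,"travel":[5,0,0],"twist":0}]';python3 -m jog '[{"grip":0,"travel":[3,0,4],"twist":0},{"grip":0,"travel":[3,0,4],"twist":0},{"grip":0,"travel":[3,0,4],"twist":0},{"grip":0,"travel":[3,0,4],"twist":0}]'; python3 -c "
from h import *
o=get_obs();print(o['q'].round(3))"
```

```text
time: 14.8
position: [1.0585, 0.0236, 0.3375]
tool_rot: [0.003, 0.968, 0.009, 0.251]
ft_force: [-0.0, 0.5, -0.9]
grip_width: 0.0875
time: 15.2
position: [1.0477, 0.0213, 0.4533]
tool_rot: [0.002, 0.952, 0.01, 0.307]
ft_force: [0.5, 0.4, -0.1]
grip_width: 0.0876
[-0.107  0.929  0.218  0.081  1.374 -1.663]
```

```bash
python3 -m jog '[{"grip":0,"travel":[-4.5,0,-1],"twist":0},{"grip":0,"travel":[-4.5,0,-1],"twist":0},{"grip":0,"travel":[-4.5,0,-1],"twist":0},{"grip":0,"travel":[-4.5,0,-1],"twist":0},{"grip":0,"travel":[-4.5,0,-1],"twist":0},{"grip":0,"travel":[-4.5,0,-1],"twist":0},{"grip":0,"travel":[-4.5,0,-1],"twist":-4},{"grip":0,"travel":[-4.5,0,-1],"twist":-8}]';python3 -m jog '[{"grip":0,"travel":[-3,0,0],"twist":-8},{"grip":0,"travel":[-3,0,0],"twist":-8},{"grip":0,"travel":[-2,0,0],"twist":-8},{"grip":0,"travel":[-2,0,0],"twist":-8},{"grip":0,"travel":[0,0,0],"twist":-8},{"grip":0,"travel":[0,0,0],"twist":-8}]'; python3 -c "
from h import *
o=get_obs();print(o['q'].round(3))"
```

```text
time: 16.0
position: [0.7099, 0.0197, 0.3752]
tool_rot: [0.095, 0.947, -0.019, 0.306]
ft_force: [-0.6, 0.0, -0.5]
grip_width: 0.0866
time: 16.6
position: [0.6256, 0.0219, 0.3749]
tool_rot: [0.444, 0.843, -0.128, 0.274]
ft_force: [0.4, 0.8, -1.1]
grip_width: 0.0873
[ 0.077  0.338  1.527 -0.611  1.005 -0.261]
```

```bash
python3 -m jog '[{"grip":0,"travel":[-1.6,-2.4,-2.5],"twist":-8},{"grip":0,"travel":[-1.6,-2.4,-3],"twist":-8},{"grip":0,"travel":[-1.6,-2.4,-3],"twist":-8},{"grip":0,"travel":[-1.6,-2.4,-3],"twist":-4},{"grip":0,"travel":[0,0,-3],"twist":0},{"grip":0,"travel":[0,0,0],"twist":0}]'; python3 -c "
from h import *
from scipy.spatial.transform import Rotation as Ro
o=get_obs();print(o['q'].round(3),yaw(o),Ro.from_quat(o['tool_rot']).as_matrix().round(3))
np.save('o4.npy',np.r_[o['position'],o['tool_rot']])
snap('wrist','w4.png')
find('tin_handle','wrist');find('tin','wrist');find('rack','wrist')
print(ray('top',[[465,188],[443,278]],.257))
"
```

```text
time: 17.2
position: [0.5609, -0.0751, 0.224]
tool_rot: [0.633, 0.714, -0.191, 0.231]
ft_force: [0.1, 0.1, 0.7]
grip_width: 0.0872
[-0.049  0.516  1.71  -0.767  0.939  0.306] 7.19540199695918 [[-0.092  0.992  0.087]
 [ 0.816  0.125 -0.565]
 [-0.571  0.019 -0.821]]
tin_handle wrist [ 0.567 -0.245  0.089] 0.83
tin_handle wrist [ 0.638 -0.455  0.092] 0.79
tin_handle wrist [ 0.765 -0.246  0.099] 0.6
tin wrist [ 0.735 -0.234  0.061] 0.89
tin wrist [ 0.661 -0.448  0.061] 0.87
tin wrist [ 0.561 -0.245  0.062] 0.76
rack wrist [ 0.491 -0.311  0.069] 0.72
[[ 0.65822992 -0.28253105  0.257     ]
 [ 0.48176933 -0.23559446  0.257     ]]
```

View pics/w4.png

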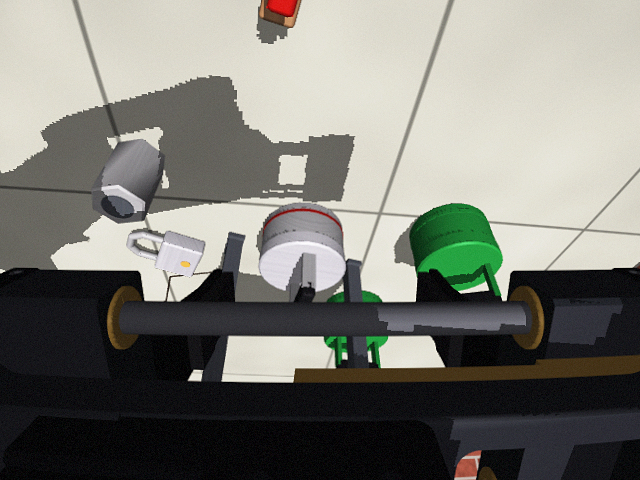

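Picture w4 shows the chrome tin (lid about (302,262)) with its handle's front leg at (309,270). The rack's posts are at columns 235 and 352, and the green look-alikes are on the right. I'll zoom in on the handle.

```bash
python3 -c "
from h import *
a=cv2.imread('pics/t0.png')[225:295,405:495];b=cv2.imread('pics/w4.png')[200:305,235:370]
s=cv2.imread('pics/s0.png')[205:280,190:260]
f=lambda i,k:cv2.resize(i,None,fx=k,fy=k,interpolation=cv2.INTER_CUBIC)
A=f(a,4);B=f(b,3);S=f(s,4)
c=np.zeros((600,800,3),np.uint8);c[:280,:360]=A;c[:315,380:785]=B;c[285:585,:280]=S
cv2.imwrite('pics/c5.png',c)"
```

```text
(no output)
```

View pics/c5.png

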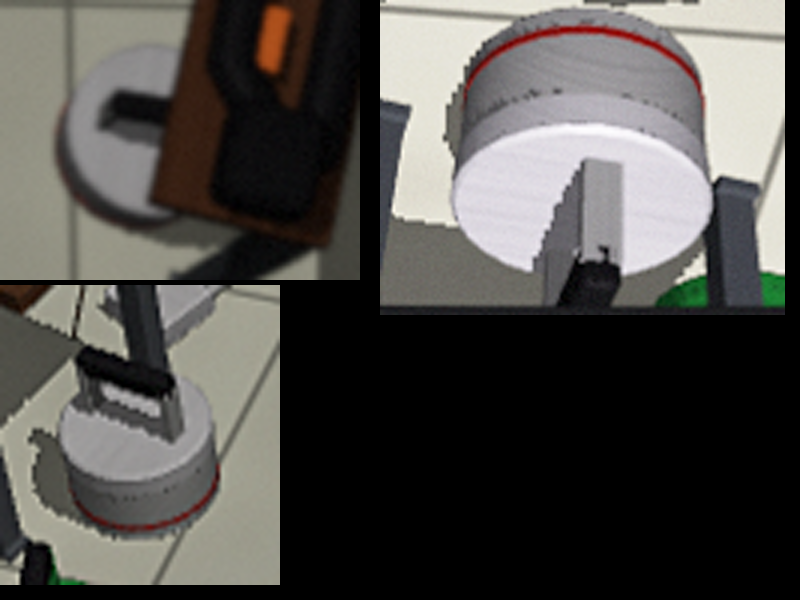

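```bash
python3 -c "
from h import *
v=np.load('o4.npy');o=dict(position=v[:3],tool_rot=v[3:])
b=ray('scene',[[210.5,223.2],[233,229.7]],.106);print(b.round(4),b.mean(0),np.degrees(np.arctan2(*(b[0]-b[1])[1::-1])), np.linalg.norm(b[0]-b[1]))
print('lid scene',ray('scene',[[224.5,240.8]],.062),'lid wrist',ray('wrist',[[302.7,265.7]],.062,o),'leg',ray('wrist',[[309.3,253.3]],.062,o))
# lid outline in top: left edge pts
print('barend top',ray('top',[[405+112/4,225+105/4]],.113))
pts=ray('top',np.array([[405+66/4,225+130/4],[405+85/4,225+82/4],[405+125/4,225+52/4],[405+78/4,225+175/4],[405+110/4,225+208/4]]),.062)[:,:2]
A=np.c_[2*pts,np.ones(5)];x=np.linalg.lstsq(A,(pts**2).sum(1),rcond=None)[0];print('lid top',x[:2],np.sqrt(x[2]+x[:2]@x[:2]))
"
```

```text
[[ 0.5612 -0.3065  0.106 ]
 [ 0.5671 -0.2436  0.106 ]] [ 0.56413447 -0.27504532  0.106     ] -95.42333097312793 0.06312673812006354
lid scene [[ 0.57070823 -0.27091923  0.062     ]] lid wrist [[ 0.5632894  -0.26712227  0.062     ]] leg [[ 0.56842736 -0.24414671  0.062     ]]
barend top [[ 0.56382994 -0.24530479  0.113     ]]
lid top [ 0.55840047 -0.27890509] 0.049455536982857255
```

```bash
python3 -m jog '[{"grip":0,"travel":[0.1,-2.4,-3.5],"twist":-4.2},{"grip":0,"travel":[0.1,-2.4,-4],"twist":-4.2},{"grip":0,"travel":[0.1,-2.4,-3.9],"twist":-4.2},{"grip":0,"travel":[0,0,0],"twist":0},{"grip":0,"travel":[0,0,0],"twist":0}]'; python3 -c "
from h import *
o=get_obs();print(o['q'].round(3),yaw(o))
np.save('o5.npy',np.r_[o['position'],o['tool_rot']])
snap('wrist','w6.png');find('tin_handle','wrist',1);find('tin','wrist',3)
"
```

```text
time: 17.9
position: [0.5653, -0.1467, 0.1112]
tool_rot: [0.707, 0.641, -0.215, 0.209]
ft_force: [-0.6, 0.5, 0.4]
grip_width: 0.0871
[-0.168  0.729  1.691 -0.854  0.856  0.552] -5.262931612326237
tin_handle wrist [ 0.565 -0.243  0.083] 0.97
tin wrist [ 0.724 -0.215  0.031] 0.86
tin wrist [ 0.566 -0.233  0.042] 0.8
tin wrist [ 0.625 -0.419  0.022] 0.65
```

View pics/w6.png

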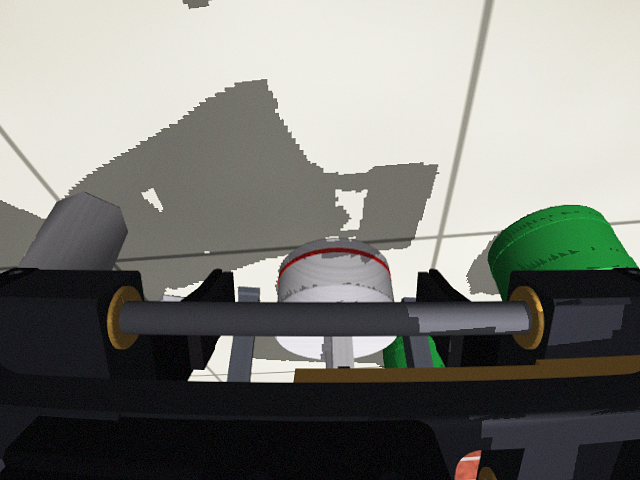

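The front leg is at column 341, between the fingers (about 235 and 418). I'll work out its lateral offset in tool coordinates.

```bash
python3 -c "
from h import *
from scipy.spatial.transform import Rotation as Ro
v=np.load('o5.npy');o=dict(position=v[:3],tool_rot=v[3:]);R=Ro.from_quat(v[3:]).as_matrix();print(R.round(3))
for u in ([329,352],[353,352],[341,340]):
  # intersect with plane y=-0.244
  p=ray('wrist',[u],0.08,o)[0];q=ray('wrist',[u],0.06,o)[0];t=(-.244-p[1])/(q[1]-p[1]);w=p+(q-p)*t;print(u,w.round(4),(R.T@(w-v[:3])).round(4))
"
```

```text
[[ 0.087  0.996 -0.036]
 [ 0.815 -0.092 -0.571]
 [-0.572  0.021 -0.82 ]]
[329, 352] [ 0.5588 -0.244   0.0879] [-0.0665  0.002   0.0749]
[353, 352] [ 0.5748 -0.244   0.0888] [-0.0657  0.0179  0.0736]
[341, 340] [ 0.5673 -0.244   0.0798] [-0.0612  0.0102  0.0812]
```

```bash
python3 -m jog '[{"grip":0,"travel":[0,-3,-0.4],"twist":0},{"grip":0,"travel":[0,-3,0],"twist":0},{"grip":0,"travel":[0,-3,0],"twist":0},{"grip":0,"travel":[0,-2,0],"twist":0},{"grip":0,"travel":[0,-1.1,0],"twist":0},{"grip":0,"travel":[0,0,0],"twist":0},{"grip":0,"travel":[0,0,0],"twist":0}]'; python3 -c "
from h import *
o=get_obs();print(o['q'].round(3),yaw(o))
snap('wrist','w7.png');snap('scene','s7.png')
a=cv2.imread('pics/s7.png')[120:300,130:330]
cv2.imwrite('pics/s7c.png',cv2.resize(a,None,fx=3,fy=3))
"
```

```text
time: 18.75
position: [0.5647, -0.2667, 0.1074]
tool_rot: [0.707, 0.641, -0.215, 0.21]
ft_force: [0.4, -0.3, -0.3]
grip_width: 0.087
[-0.372  0.742  1.67  -0.918  0.756  0.425] -5.24541872074391
```

View pics/s7c.png

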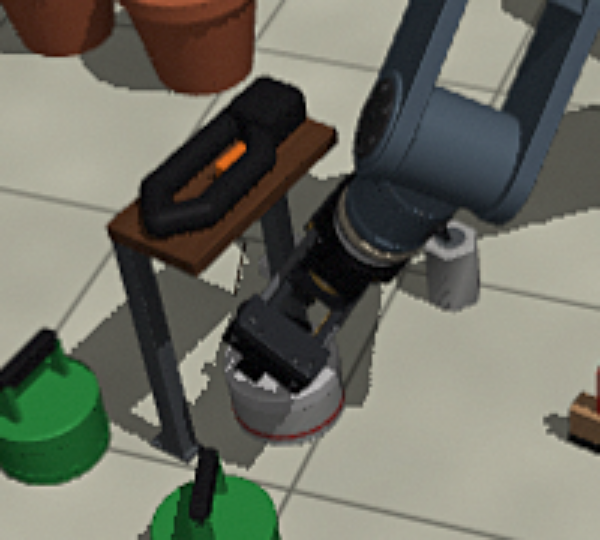

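The gripper leans in from the open side, clear of the board, with the bar between the jaws. Closing now.

```bash
python3 -m jog '[{"grip":255,"travel":[0,0,0],"twist":0},{"grip":255,"travel":[0,0,0],"twist":0},{"grip":255,"travel":[0,0,0],"twist":0},{"grip":255,"travel":[0,0,0],"twist":0},{"grip":255,"travel":[0,0,0],"twist":0},{"grip":255,"travel":[0,0,0],"twist":0},{"grip":255,"travel":[0,0,0],"twist":0},{"grip":255,"travel":[0,0,0],"twist":0}]' 50; python3 -m jog '[{"grip":255,"travel":[0,0,0],"twist":0},{"grip":255,"travel":[0,0,0],"twist":0},{"grip":255,"travel":[0,0,0],"twist":0},{"grip":255,"travel":[0,0,0],"twist":0},{"grip":255,"travel":[0,0,0],"twist":0}]' 50
```

```text
time: 19.65
position: [0.5643, -0.2677, 0.1063]
tool_rot: [0.707, 0.64, -0.215, 0.209]
ft_force: [0.1, 0.3, -0.0]
grip_width: 0.0311
time: 20.15
position: [0.5643, -0.2677, 0.1063]
tool_rot: [0.707, 0.641, -0.215, 0.209]
ft_force: [0.5, -1.1, 0.3]
grip_width: 0.0137
```

```bash
python3 -m jog '[{"grip":255,"travel":[0,0,0.5],"twist":0},{"grip":255,"travel":[0,0,0.7],"twist":0},{"grip":255,"travel":[0,0,0],"twist":0},{"grip":255,"travel":[0,1,0],"twist":0},{"grip":255,"travel":[0,2,0],"twist":0},{"grip":255,"travel":[0,3,0],"twist":0},{"grip":255,"travel":[0,3,0],"twist":0},{"grip":255,"travel":[0,3,0],"twist":0}]'; python3 -c "
from h import *
o=get_obs();print(o['q'].round(3),yaw(o),o['moment'])"
```

```text
time: 20.95
position: [0.564, -0.1458, 0.1179]
tool_rot: [0.707, 0.641, -0.215, 0.208]
ft_force: [1.5, 0.0, -4.5]
grip_width: 0.0134
[-0.167  0.716  1.691 -0.843  0.866  0.539] -5.309404211173098 [ 0.73591418 -0.01320815  0.013376  ]
```

```bash
python3 -m jog '[{"grip":255,"travel":[0,0,2],"twist":0},{"grip":255,"travel":[0,0,3.5],"twist":0},{"grip":255,"travel":[0,0,3.5],"twist":0},{"grip":255,"travel":[0,0,3.2],"twist":0},{"grip":255,"travel":[0,1,1],"twist":1},{"grip":255,"travel":[0,2.5,0],"twist":3},{"grip":255,"travel":[0,3.5,0],"twist":4},{"grip":255,"travel":[0,4,0],"twist":4}]'; python3 -m jog '[{"grip":255,"travel":[0,4,0],"twist":4},{"grip":255,"travel":[0,4,0],"twist":4},{"grip":255,"travel":[0,4,0],"twist":4},{"grip":255,"travel":[0,4,0],"twist":4},{"grip":255,"travel":[0,4,0],"twist":4},{"grip":255,"travel":[0,4,0],"twist":4},{"grip":255,"travel":[-0.2,3.5,0],"twist":0},{"grip":255,"travel":[-0.2,2,0],"twist":0}]'; python3 -m jog '[{"grip":255,"travel":[0,1,0],"twist":0},{"grip":255,"travel":[0,0,0],"twist":0},{"grip":255,"travel":[0,0,0],"twist":0}]';python3 -c "
from h import *
o=get_obs();print(o['q'].round(3),yaw(o),o['moment'])
im=snap('top','t8.png');snap('scene','s8.png');find('tin','top',4);find('tin','scene',4);find('chip1','top',6)
c=np.zeros((480,800,3),np.uint8);c[:,:400]=cv2.resize(cv2.imread('pics/t8.png')[150:310,130:270],(400,457))[:480].copy() if 0 else cv2.resize(cv2.imread('pics/t8.png')[140:320,130:280],(400,480))
c[:,400:]=cv2.resize(cv2.imread('pics/s8.png')[180:360,380:530],(400,480))
cv2.imwrite('pics/c8.png',c)"
```

```text
time: 21.75
position: [0.5629, -0.036, 0.2487]
tool_rot: [0.636, 0.712, -0.192, 0.229]
ft_force: [0.2, -0.5, -5.0]
grip_width: 0.0136
time: 22.55
position: [0.5583, 0.2612, 0.2481]
tool_rot: [0.473, 0.829, -0.14, 0.264]
ft_force: [0.2, -0.1, -4.7]
grip_width: 0.0131
time: 22.85
position: [0.5596, 0.2666, 0.2494]
tool_rot: [0.474, 0.828, -0.141, 0.265]
ft_force: [0.7, 0.6, -4.4]
grip_width: 0.0136
[ 0.527  0.577  1.485 -0.675  1.156  0.302] 30.689218275782824 [0.7091477  0.50339656 0.02085878]
tin top [ 0.648 -0.447  0.062] 0.63
tin top [0.558 0.241 0.204] 0.61
tin top [ 0.733 -0.249  0.066] 0.6
tin top [0.664 0.256 0.029] 0.17
tin scene [ 0.76  -0.247  0.063] 0.81
tin scene [0.595 0.259 0.203] 0.69
tin scene [ 0.681 -0.438  0.061] 0.59
chip1 top [0.659 0.258 0.03 ] 0.59
```

View pics/c8.png

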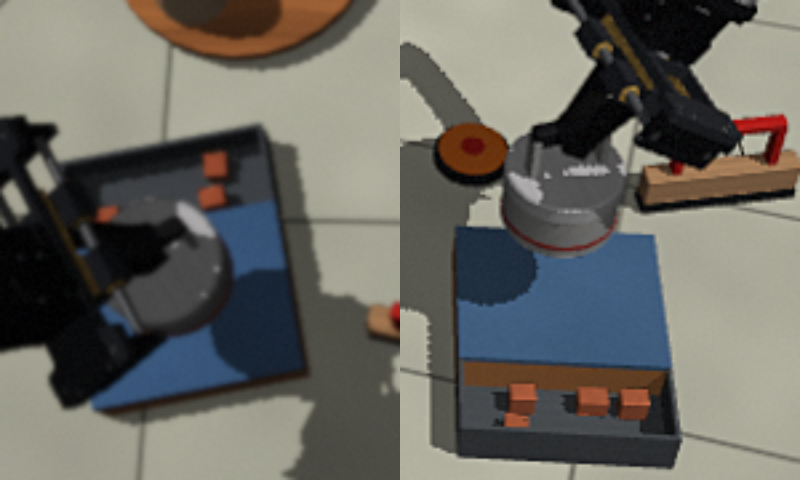

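All four chips are in the trough: the scene crop shows (523,400), (592,400), (635,403) and a part-hidden one at (517,420). The tile is empty and the tin hangs upright over it, so I'll shift 1 cm in +y and lower gently.

```bash
python3 -m jog '[{"grip":255,"travel":[0,1,-2],"twist":0},{"grip":255,"travel":[0,0,-3],"twist":0},{"grip":255,"travel":[0,0,-2.5],"twist":0},{"grip":255,"travel":[0,0,-1],"twist":0},{"grip":255,"travel":[0,0,-0.4],"twist":0},{"grip":255,"travel":[0,0,-0.2],"twist":0},{"grip":255,"travel":[0,0,0],"twist":0},{"grip":255,"travel":[0,0,0],"twist":0}]'
```

```text
time: 23.9
position: [0.561, 0.2777, 0.1606]
tool_rot: [0.475, 0.827, -0.139, 0.266]
ft_force: [0.1, 0.3, -4.8]
grip_width: 0.0134
```

```bash
python3 -m jog '[{"grip":255,"travel":[0,0,-0.3],"twist":0},{"grip":255,"travel":[0,0,-0.2],"twist":0},{"grip":255,"travel":[0,0,-0.1],"twist":0},{"grip":255,"travel":[0,0,-0.1],"twist":0},{"grip":255,"travel":[0,0,0],"twist":0},{"grip":255,"travel":[0,0,0],"twist":0}]';python3 -m jog '[{"grip":255,"travel":[0,0,-0.1],"twist":0},{"grip":255,"travel":[0,0,0],"twist":0}]'
```

```text
time: 24.5
position: [0.5603, 0.2774, 0.1522]
tool_rot: [0.474, 0.828, -0.14, 0.265]
ft_force: [-0.5, 0.4, -4.6]
grip_width: 0.0138
time: 24.7
position: [0.5605, 0.2776, 0.152]
tool_rot: [0.474, 0.828, -0.14, 0.266]
ft_force: [-0.5, 0.8, -0.9]
grip_width: 0.0134
```

```bash
python3 -m jog '[{"grip":215,"travel":[0,0,0],"twist":0},{"grip":200,"travel":[0,0,0],"twist":0},{"grip":100,"travel":[0,0,0],"twist":0},{"grip":0,"travel":[0,0,0],"twist":0},{"grip":0,"travel":[0,0,0],"twist":0},{"grip":0,"travel":[0,0,0],"twist":0},{"grip":0,"travel":[0,0,0],"twist":0},{"grip":0,"travel":[0,0,0],"twist":0}]' 20;python3 -m jog '[{"grip":0,"travel":[0,0,0],"twist":0},{"grip":0,"travel":[0,0,0],"twist":0},{"grip":0,"travel":[0,0,0],"twist":0}]'; python3 -c "
from h import *
from scipy.spatial.transform import Rotation as Ro
o=get_obs();print(Ro.from_quat(o['tool_rot']).as_matrix()[:,2])
snap('top')
find('tin','top',4)"
```

```text
time: 25.5
position: [0.5603, 0.2773, 0.1513]
tool_rot: [0.474, 0.828, -0.14, 0.265]
ft_force: [-0.1, 0.5, -0.2]
grip_width: 0.0588
time: 25.8
position: [0.5603, 0.2774, 0.1513]
tool_rot: [0.474, 0.828, -0.14, 0.265]
ft_force: [-0.5, 0.5, -0.1]
grip_width: 0.0821
[ 0.305934   -0.48359754 -0.82008402]
tin top [ 0.647 -0.444  0.065] 0.84
tin top [0.564 0.259 0.104] 0.78
tin top [ 0.734 -0.252  0.065] 0.73
tin top [0.569 0.261 0.154] 0.49
```

```bash
python3 -m jog '[{"grip":0,"travel":[-0.6,1,1.6],"twist":0},{"grip":0,"travel":[-1.4,2.3,3.8],"twist":0},{"grip":0,"travel":[-1.4,2.3,3.8],"twist":0},{"grip":0,"travel":[-1.4,2.3,3.8],"twist":0},{"grip":0,"travel":[-1.4,3,3],"twist":0},{"grip":0,"travel":[-2,4,2],"twist":0},{"grip":0,"travel":[-2,4,1],"twist":0},{"grip":0,"travel":[-2,4,0],"twist":0}]';python3 -m jog '[{"grip":0,"travel":[-2,4,0],"twist":0},{"grip":0,"travel":[-2,4,0],"twist":0},{"grip":0,"travel":[-2,4,0],"twist":0},{"grip":0,"travel":[0,0,0],"twist":0},{"grip":0,"travel":[0,0,0],"twist":0}]'; python3 -c "
from h import *
im=snap('top','t9.png');snap('scene','s9.png');find('tin','top',4);find('scraper_handle','top',3)
b=masks(im)['blue'];b[:150]=0;b[320:]=0;b[:,260:]=0
print('tile',rect('top',b,.045)[0]);print('red',rect('top',masks(im)['red'],.101,n=3))
for t in('nut','padlock','reflector'):find(t,'top',1)
c=np.zeros((480,800,3),np.uint8);c[:,:400]=cv2.resize(cv2.imread('pics/t9.png')[150:390,140:340],(400,480))
c[:,400:]=cv2.resize(cv2.imread('pics/s9.png')[180:360,310:460+50],(400,360+120)) 
cv2.imwrite('pics/c9.png',c)"
```

```text
time: 26.7
position: [0.4379, 0.5083, 0.3442]
tool_rot: [0.475, 0.827, -0.138, 0.266]
ft_force: [-0.0, -0.1, 0.2]
grip_width: 0.0872
time: 27.2
position: [0.3774, 0.6271, 0.3401]
tool_rot: [0.473, 0.828, -0.141, 0.266]
ft_force: [0.6, -0.7, -0.4]
grip_width: 0.087
tin top [ 0.648 -0.444  0.06 ] 0.88
tin top [0.557 0.263 0.105] 0.76
tin top [ 0.734 -0.251  0.065] 0.58
scraper_handle top [0.368 0.391 0.097] 0.7
scraper_handle top [0.538 0.045 0.099] 0.62
tile ((564.2440185546875, 270.7901916503906), (150.55165100097656, 177.55502319335938), 12.232880592346191)
red [((365.9118957519531, 394.104736328125), (12.0289306640625, 96.5115966796875), 23.7537899017334), ((539.2910766601562, 42.324337005615234), (95.90898895263672, 11.140284538269043), 78.3621597290039), ((375.0903625488281, 149.70663452148438), (16.777713775634766, 16.78544807434082), 2.7423038482666016)]
nut top [ 0.39  -0.18   0.075] 0.82
padlock top [ 0.404 -0.329  0.023] 0.58
reflector top [0.376 0.159 0.018] 0.75
```

View pics/c9.png

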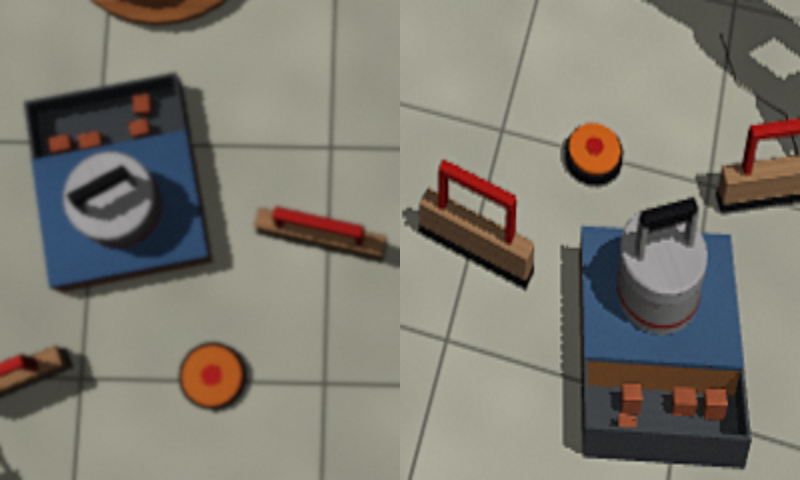

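All four chips are in the trough, the tin stands upright on the tile (lid centre near (109,196) in the left crop), and the scraper stands on the table. I'll check the tin's centring.

```bash
python3 -c "
from h import *
print(ray('top',[[140+109/2,150+196/2]],.107))
im=cv2.imread('pics/t9.png');s=cv2.cvtColor(im,cv2.COLOR_BGR2HSV)
m=(s[...,1]<45)&(s[...,2]>95);m[:,:165]=0;m[:,225:]=0;m[:218]=0;m[275:]=0
print(rect('top',m,.107)[0])
q=get_obs();print(q['joint_velocities'].round(3))"
```

```text
[[0.56247195 0.26744062 0.107     ]]
((564.0064697265625, 270.8921813964844), (95.57966613769531, 90.99957275390625), 3.5657618045806885)
[ 0.005  0.003 -0.006  0.002  0.    -0.001]
```

Tin centred within about 2–4 mm. Handing in.

```bash
python3 -c "
from rig import *
print(hand_in())"
```

```text
the job is handed in; nothing more can be done
None
```

The job is done and handed in at about 27.5 s, well inside the 67 s limit.

- **Sweep:** I gripped the right-hand scraper by its red bar and swept all four chips into the trough. I then stood it back where it came from, to within about 2 mm and 0.5°.
- **Lean:** The move rows can't tilt the tool, so I pushed the arm past its reach limit in free air until it leaned about 36°, then turned that lean to face the rack.
- **Tin:** I gripped the chrome tin's bar, lifted it 12 mm straight up and brought it out. I lowered it until the load came off the wrist, then released it and backed away.

**Last checks:**
- The final pictures show all four chips in the trough, with only the tin on the tile, and the scraper and tin both upright.
- Two estimates put the tin 0 to 4 mm from the tile's middle; they differ by about 4 mm. The network's looser figure for the tin, taken on its visible surface, was about 10 mm off.
- The stand, the other scraper, the reflector, padlock, nut and green tins were where they started, within measuring error.
- Every wrist force reading was a few newtons at most, though these were taken only at the end of each move. I have no direct measure of rack contact: it was judged from those readings and one picture before the grip, which showed the gripper clear of the board.

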